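# Load a block in the drilling fixture and lock its gated lever

## Robot

A 6-joint arm with a two-finger parallel gripper is mounted at the origin on a cart in front of the work surface, level with it; the furniture and walls round the work are solid. World frame = base frame: x ahead of the robot, y to its left, z up, the work surface at z = 0. Lengths are in m, angles in rad, forces in N, time in s.
With the tool pointing down it reaches from about 0.4 to 0.825 m from the base axis. Payload 7 kg.
Tool frame: the origin (TCP) lies midway between the tips of the shut fingers; the grasp point (between the pads) lies 19 mm behind it; z points along the fingers, y is the line along which they close (so a half turn about z gives the same grasp; the last joint's range is limited). The gripper opens to 85 mm and grips with 20 to 120 N. Pads are 22 mm wide; open, the fingers measure 114 mm over their backs; the gripper's body (76 mm by 85 mm) begins 54 mm behind the grasp point. The pads swing forward as they close: fully open they stand 13 mm farther back than shut.
Start: joints at [1.58, 0.359, 0.012, 0, -1.224, -0.288], TCP at [0.186, 0.649, 0.231] pointing down, gripper open.
Joint ranges: [-3.07, 3.07], [-1.43, 2.12], [-1.02, 1.25], [-3.03, 1.67], [-3.05, -0], [-3.03, 3.03]. Speed limits (rad/s): [2.39, 2.39, 3.01, 3.14, 3.14, 3.14].

## Interface

Orientations are given as a unit quaternion [w, x, y, z].
In Python, from workcell import * gives the robot as it stands.
- The arm moves only by the tool drive_tool, never from a script. Its arguments are lists of equal length, an entry for each row: "jaw": the opening, from 0 (shut) to 1 (fully open); "slide": the shift along the tool's x, y, z in m, a list of three; "angular": the turn, a rotation vector about the tool's x, y, z in degrees, a list of three. In form: {"jaw": [jaw, ...], "slide": [[tx, ty, tz], ...], "angular": [[rx, ry, rz], ...]}. A call has 1 to 12 rows; each row shifts and turns the commanded pose from where the row before left it, along the tool's axes as they then stand; what a row does not reach is not made up. A row lasts 1/8 s, in which the tool goes at most 62.5 mm and 10.7 degrees, less where a joint would pass 70% of its speed; a pose out of reach is approached as far as the arm can. A call is refused whole if a number of a shift passes 0.0625 or a number of a turn 10.7, either way. A call with a gripper value outside its range is refused whole. The fingers move at their own pace and stop on an object; the grip force is fixed at half the most. Time passes only in rows, so rows that do not move let the fingers close. It gives the time, the measured TCP pose, the force, the opening and the grip force at its end, in the units of the state.
- observe(): the state, without advancing time (a new reading comes with each control period).
- capture(name): name is "scene" or "top" or "wrist"; returns the picture (400x640x3 uint8, red, green, blue); there is no depth.
- camera_params(name): a dict with "fx", "fy", "cx", "cy" (pixels), "k1" (the pictures are not rectified: a ray, as slopes to the right and down, at radius r is drawn at 1 + k1 r^2 times it, then the intrinsics apply), "R" (3x3) and "t" (3): a world point X has camera coordinates R X + t. Camera axes: x right, y down, z forward; pixel columns grow to the right and rows downward; lengths in m; the calibration is good to about 2 mm. A picture is of the moment at which its call begins: read the wrist's pose just before it. camera_params takes no time and is no camera call; for the wrist camera it gives the pose at the moment of the call.
- finish_job(): hands the job in; it is judged then, once.
The state is a dict: "time_s": time; "joint_pos": joint angles; "qd": joint speeds; "joint_efforts": joint torques, N m; "eef_pos": TCP position; "ee_rot": TCP orientation; "contact_force": force on the tool from outside, world axes, zero at the start; "wrist_torque": the same for the moment, N m; "gripper_width": opening from 0.0 (shut) to 1.0 (fully open); "grip_force": force on a finger pad.
Only numpy, scipy, OpenCV 4.12 (cv2) and the standard library are available. Lean on these libraries where they do the work, as an engineer would, in place of code of your own. Each camera call takes 0.05 s, during which the arm holds its last target. There are 200 camera calls.

## Task

Take the block that has no hole yet out of the tray and load it in the drilling fixture: flat on the bed, its long axis running from jaw to jaw. Then lift the fixture's lever out of its notch, swing it along the slot and let it drop into the notch at the other end, so that the block stays clamped. Leave the two bored blocks lying in the tray.

Things in the scene. Friction and masses are not known exactly. Their poses are not given: they have to be found in the camera images.
- blank: solid aluminium block with no hole, scribed cross on top; 62 mm long (own x), 44 wide (y), 40 high; origin at the centre of its underside, z up; 0.2 to 0.4 kg. One of three blocks side by side in the tray, 6 mm apart, in any order: no room for a finger between them, so there it is taken by its two ends (the 62 mm). The fixture's jaws cover its ends: there it is held by its sides (the 44 mm)
- bored1: aluminium block of the same outside size, axes and origin, loose, with a 22 mm hole bored down through its middle; stays in the tray
- bored2: second bored block, the same as bored1; stays in the tray
- tray: low dark steel tray, fixed, 150 x 180 mm (own x, y), rim 16 mm high, wall and floor 3 mm thick; origin at the centre of its underside. The blocks stand on its floor, side by side along its y, their long axis along its x, tops 43 mm above the bench; about 40 mm free between each block end and the tray's wall
- fixture: grey and steel drilling fixture bolted to the bench; origin on the bench; own y along the bed toward the fixed jaw, z up. Its 12 mm base plate spans x -50 to 50, y -78 to 118 mm, and x -106 to 29, y -146 to -18 under the lever. The bench between tray and fixture, 0.40 to 0.48 m ahead of the robot and 0.06 to 0.14 m to its left, is clear: room to put the block down
- bed (a point): on the top of the steel bed (30 mm above the bench, 40 mm wide along x), midway between the open jaw faces; axes as fixture. Open jaws are 70 mm apart (4 mm spare at each block end), 44 mm wide, and reach 36 mm above the bed, so a seated block stands 4 mm proud. Both sides of the bed are open down to the base plate
- jaw: sprung face of the moving jaw, on the -y side of the bed; its origin lies at that of the fixture while open. As the lever locks, it moves 11 mm along +y, pushes the block up to 8 mm to the fixed jaw, and is itself pressed in about 3 mm at 2 N/mm, which holds the block
- pivot (a point): where the lever's upright swing axis and its level lifting axis cross, 62 mm above the bench; axes as fixture
- knob (a point): grip point in the middle of the lever's black knob: upright, 25 to 27 mm thick, 51 mm high, slightly wider near the top, on the end of a 12 mm steel bar. At rest 100 mm above the bench, 165 mm out from the pivot and 38 mm above it; the knob's top is 27 mm above this point, the bar's top 32 mm below. Own x points outward along the bar, z up along the knob
- notch_open (a point): middle of the bar's place in the open notch, where the lever starts: in the curved steel gate plate 90 mm from the pivot, 62 mm above the bench. The gate plate is 6 mm thick and 108 mm high; the bar passes through its slot
- notch_lock (a point): middle of the bar's place in the lock notch at the other end of the slot, 90 mm from the pivot, 62 mm above the bench; clamp shut. Each notch is 18 mm wide for the 12 mm bar, so the bar drops in within about 0.03 rad of either end of its swing
- lever_swing (a joint): swing of the lever about the upright axis through pivot: 0 in the open notch, grows clockwise seen from above to 1.047 rad (60 degrees) in the lock notch, with stops at both ends; stays where it is left (0.12 N m of friction); moves the jaw by 10.5 mm per rad
- lever_lift (a joint): lift of the bar about a level axis at pivot, across the bar: 0 down in a notch, at most 0.26 rad. The bar clears the notch above 0.157 rad (knob raised 26 mm); at 0.2 rad the knob's middle is 32 mm higher and 11 mm farther in, and passes well. Spring and weight pull it down with about 4 N at the knob; it drops when let go
Things that resemble listed ones, but are neither listed nor needed, are in the scene too. What is shaped like the blank but blue is not meant.

How it is judged:
On the way, in this order (a step that is already met when the one before it is completed fails the run):
1. the block without a hole lies on the bed between the open jaws, let go, with the lever still in the open notch (x of blank in the frame of bed between -0.01 and 0.01 m and y of blank in the frame of bed between -0.008 and 0.008 m and z of blank in the frame of bed below 0.003 m and contact force between the fingers and blank below 0.3 N and value of joint lever_swing below 0.1 rad), for 0.2 s.
2. the lever has been lifted out of the open notch and is on its way along the slot (value of joint lever_lift above 0.12 rad and value of joint lever_swing between 0.3 and 0.9 rad).
3. the lever lies in the lock notch (value of joint lever_swing above 0.98 rad and value of joint lever_lift below 0.03 rad), for 0.2 s.
At the end, for the whole second after the job is handed in: Lever down in the lock notch (swing over 0.98 rad, lift under 0.03); the block without a hole still, flat on the bed (3 mm, 0.06 rad), long axis jaw to jaw (0.1 rad), within 10 mm of the bed's middle across it, against the fixed jaw; bored blocks within 20 mm of where they lay (all of step 3 and x of blank in the frame of bed between -0.01 and 0.01 m and y of blank in the frame of bed between -0.002 and 0.008 m and z of blank in the frame of bed between -0.003 and 0.003 m and angle between the z axis of blank and the z axis of bed, either way round below 0.06 rad and angle between the x axis of blank and the y axis of bed, either way round below 0.1 rad and linear speed of blank below 0.01 m/s and distance of each of bored1, bored2 from where it was at the start of the episode below 0.02 m); the robot touches nothing.
It fails at once if a bored block is moved more than 20 mm or taken out of the tray (distance of any of bored1, bored2 from where it was at the start of the episode above 0.02 m).
It also fails if it takes over 64 s, if anything falls off the work surface, if the arm or the gripper's body presses on something with over 40 N, if the wrist force passes 120 N, or if a joint passes its speed limit or range.

## Working session

There is one attempt and no reset: what is moved stays moved. The work goes in short steps, Python scripts to look and compute and a tool call to move; the robot and the scene stay as the last step left them, time stands still between calls to the robot, and variables do not carry over. Pictures are saved under pics/ and viewed, at most 10 in all, crops included, and the job is handed in when it is done.

Besides the shell and the picture viewer there is one more tool, called after ">>>" by a JSON object that holds its "api" and its "payload", one argument or row to a line. drive_tool: Moves the arm, as the interface text tells. Its arguments: {"type":"object","properties":{"jaw":{"type":"array","items":{"type":"number"}},"slide":{"type":"array","items":{"type":"array","items":{"type":"number"}}},"angular":{"type":"array","items":{"type":"array","items":{"type":"number"}}}},"required":["jaw","slide","angular"]}

```bash
mkdir -p pics
python3 - <<'E'
from workcell import *
import cv2,numpy as np
s=observe();print(s)
for n in("scene","top"):
    im=capture(n);cv2.imwrite(f"pics/{n}0.png",im[:,:,::-1])
    print(n,camera_params(n))
E
```

```text
{'time_s': 0.0, 'joint_pos': array([ 1.58006691e+00,  3.59387619e-01,  1.10527404e-02, -3.36523717e-04,
       -1.22410315e+00, -2.88061368e-01]), 'qd': array([ 0.00074174, -0.00183264,  0.00145296,  0.00084822, -0.0002782 ,
       -0.00100042]), 'joint_efforts': array([ 5.24312491e-04, -5.83320522e+01,  2.93417698e+01,  6.93681791e+00,
       -5.87736256e-03, -2.91762433e-05]), 'eef_pos': array([0.18567835, 0.64845495, 0.230363  ]), 'ee_rot': array([ 8.35229026e-04,  9.90291875e-01, -1.39001094e-01, -3.48749762e-05]), 'contact_force': array([ 0.23596997, -0.18017792, -0.39589794]), 'wrist_torque': array([ 0.00636375,  0.01523703, -0.03079952]), 'grip_force': 0.0, 'gripper_width': 0.9969588987182312}
scene {'fx': 445.9886090450129, 'fy': 445.9886090450129, 'cx': 315.15616286029126, 'cy': 200.00023012076542, 'k1': -0.0024200715191905007, 'R': array([[ 0.89596281, -0.44373648, -0.01867032],
       [-0.27660515, -0.52462583, -0.80514429],
       [ 0.34747696,  0.72654365, -0.59278503]]), 't': array([-0.38018722,  0.27898314,  0.99667591])}
top {'fx': 411.53570270236736, 'fy': 411.53570270236736, 'cx': 318.21264161562095, 'cy': 197.48173307726825, 'k1': -0.0946891364655981, 'R': array([[ 0.01437878, -0.99972212,  0.01868002],
       [-0.99760738, -0.0156068 , -0.0673494 ],
       [ 0.06762222, -0.01766692, -0.99755457]]), 't': array([0.1341791 , 0.51696298, 1.20691581])}
```

View pics/scene0.png

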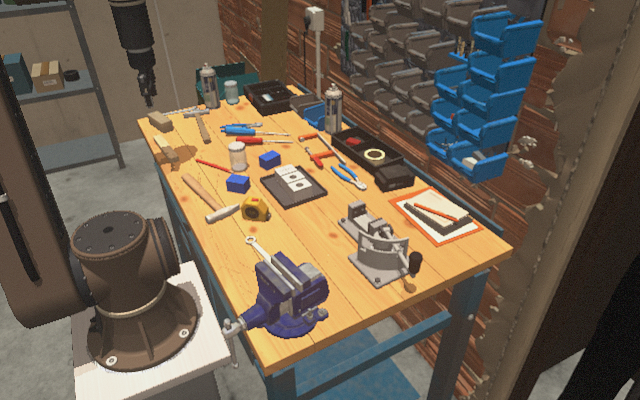

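View pics/top0.png

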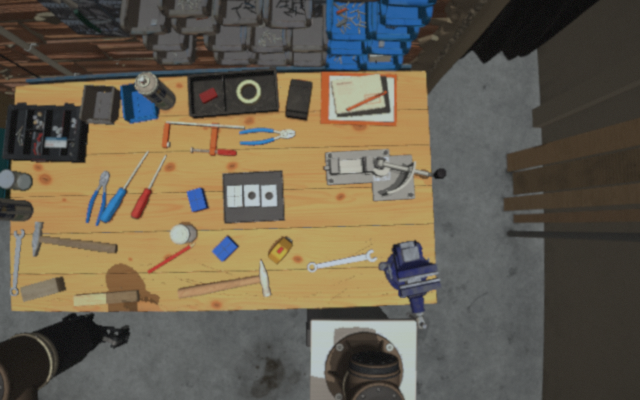

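Top view: the tray is at about (253,196), with the blank leftmost at (234,196) and bored blocks at (252,196) and (270,195). The fixture is at about (370,172), with its knob at (439,174). I'll enlarge both.

Run:
```python
import cv2,numpy as np
t=cv2.imread("pics/top0.png");s=cv2.imread("pics/scene0.png")
def c(im,x0,y0,w,h,k):
    o=cv2.resize(im[y0:y0+h,x0:x0+w],None,fx=k,fy=k,interpolation=cv2.INTER_CUBIC)
    for x in range(-(-x0//10)*10,x0+w,10):
        X=int((x-x0+.5)*k);cv2.line(o,(X,0),(X,6),(0,0,255),1);cv2.putText(o,str(x),(X-10,16),0,.33,(0,0,255),1)
    for y in range(-(-y0//10)*10,y0+h,10):
        Y=int((y-y0+.5)*k);cv2.line(o,(0,Y),(6,Y),(0,0,255),1);cv2.putText(o,str(y),(8,Y+4),0,.33,(0,0,255),1)
    return o
cv2.imwrite("pics/c1.png",np.vstack([np.hstack([c(t,218,167,72,60,5),c(s,258,158,72,60,5)]),np.hstack([c(t,322,144,72,58,5),c(t,380,144,72,58,5)])]))
cv2.imwrite("pics/c2.png",c(s,330,195,100,100,6))
```

```text
(no output)
```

View pics/c1.png

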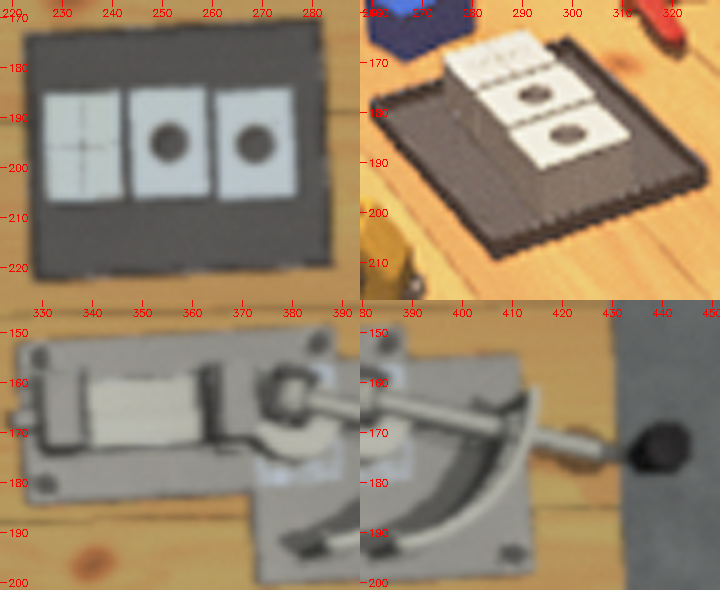

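View pics/c2.png

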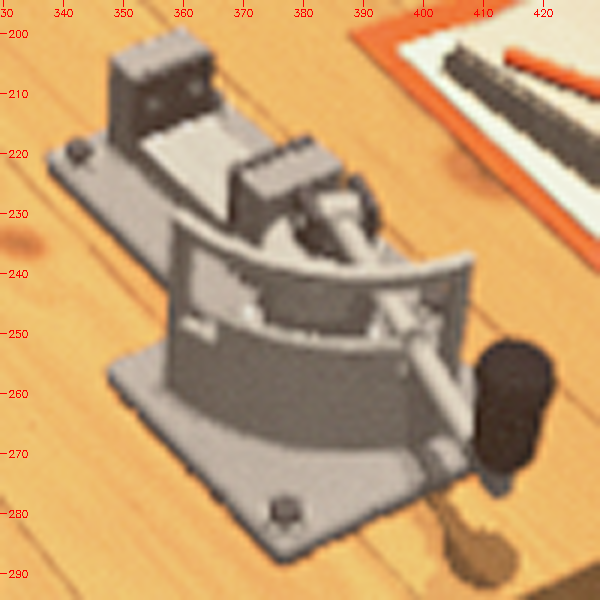

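Corners read in the crops:
- **Blank top:** about (226,185), (241,184), (242,206) and (227,206).
- **Fixture plate (top view):** (325,153), (327,184), (388,148), (414,198), (373,200) and (411,154).
- **Knob:** about (440,173).

Next I'll fit the poses.

```bash
cat > h.py <<'E'
from workcell import *
import numpy as np,cv2
from scipy.optimize import least_squares
from scipy.spatial.transform import Rotation as Ro
def proj(P,c):
    X=c["R"]@np.asarray(P,float)+c["t"];s=X[:2]/X[2];s=s*(1+c["k1"]*(s@s));return np.array([c["fx"]*s[0]+c["cx"],c["fy"]*s[1]+c["cy"]])
def ray(u,z,c):
    d=np.array([(u[0]-c["cx"])/c["fx"],(u[1]-c["cy"])/c["fy"]]);s=d.copy()
    for _ in range(9): s=d/(1+c["k1"]*(s@s))
    D=c["R"].T@np.array([*s,1]);O=-c["R"].T@c["t"];return O+D*(z-O[2])/D[2]
def fit(obs,x0):  # obs: (local xyz, uv, cam); planar pose
    def T(q,p):
        C,S=np.cos(q[2]),np.sin(q[2]);return [q[0]+C*p[0]-S*p[1],q[1]+S*p[0]+C*p[1],p[2]]
    f=lambda q:np.concatenate([proj(T(q,p),c)-u for p,u,c in obs])
    r=least_squares(f,x0,loss="soft_l1");return r.x,f(r.x).reshape(-1,2)
E
python3 - <<'E'
from h import *
t=camera_params("top");s=camera_params("scene");np.set_printoptions(precision=4,suppress=True)
def tl(x,y):return np.array([218+x/5-.4,167+y/5-.4])
def tf(x,y):return np.array([322+x/5-.4,144+(y-300)/5-.4])
def tg(x,y):return np.array([380+(x-360)/5-.4,144+(y-300)/5-.4])
def sf(x,y):return np.array([330+x/6-.4,195+y/6-.4])
def st(x,y):return np.array([258+(x-360)/5-.4,158+y/5-.4])
b=[(31,22,43),(31,-22,43),(-31,-22,43),(-31,22,43)]
for nm,uv in(("blank",[(44,94),(119,90),(124,197),(48,201)]),("b1",[(128,91),(204,88),(208,195),(132,199)]),("b2",[(215,90),(291,87),(297,194),(220,200)])):
    print(nm,*fit([(np.array(p)/1e3,tl(*u),t) for p,u in zip(b,uv)],[.45,.2,0]),sep="\n")
for h in(31,):print(ray(tl(82,146),.043,t), "tray corners",[ray(tl(*u),.016,t)[:2] for u in((24,33),(322,22),(331,266),(36,280))])
o=[((50,118,12),tf(17,347)),((-50,118,12),tf(27,503)),((50,-78,12),tg(403,324)),((-106,-146,12),tg(533,572)),((29,-146,12),tg(520,353)),((-106,-18,12),tf(257,582))]
O=[(np.array(p)/1e3,u,t) for p,u in o]
q,r=fit(O,[.55,0,0]);print("fix top",q,r)
o2=[((-106,-146,12),sf(283,556)),((-106,-18,12),sf(109,372)),((-50,118,12),sf(47,162))]
O2=O+[(np.array(p)/1e3,u,s) for p,u in o2]
q,r=fit(O2,q);print("fix both",q,r)
C,S=np.cos(q[2]),np.sin(q[2]);Rt=np.array([[C,S],[-S,C]])
L=lambda u,z,c:Rt@(ray(u,z,c)[:2]-q[:2])*1e3
print("fixed jaw top edge",L(tf(86,362),.066,t),L(tf(88,440),.066,t));print("mov jaw top edge",L(tf(218,362),.066,t),L(tf(220,440),.066,t),"bot",L(tf(200,405),.03,t))
print("bed edges",L(tf(140,376),.03,t),L(tf(140,446),.03,t))
print("jaw scene: fixed top",L(sf(113,72),.066,s),L(sf(210,58),.066,s),L(sf(180,32),.066,s), "mov top face edge", L(sf(232,170),.066,s),L(sf(305,140),.066,s),"bed-end near fixed",L(sf(145,142),.03,s))
print("knob",L(tg(662,445),.127,t),L(tg(660,448),.1,t),"bar far",L(tg(597,449),.09,t),"hub",L(tf(291,392),.08,t),"notch lock",L(tg(380,547),.06,t))
E
```

```text
blank
[0.5145 0.3864 0.0697]
[[-0.0016  0.0945]
 [ 0.0235  0.0733]
 [-0.0713 -0.0888]
 [ 0.0496 -0.0777]]
b1
[0.5166 0.3373 0.0623]
[[ 0.0744  0.1783]
 [-0.0567  0.071 ]
 [-0.0472 -0.0748]
 [ 0.0301 -0.1721]]
b2
[0.5177 0.2862 0.0735]
[[ 0.0636  0.363 ]
 [-0.0491  0.0903]
 [-0.1368 -0.0649]
 [ 0.1223 -0.3893]]
[0.5141 0.3874 0.043 ] tray corners [array([0.5831, 0.4293]), array([0.5924, 0.2511]), array([0.4471, 0.2428]), array([0.436 , 0.4177])]
fix top [0.6124 0.0039 0.0754] [[-0.6394 -1.239 ]
 [-0.5621  0.5766]
 [ 0.6945 -0.1913]
 [ 0.812   0.1682]
 [-0.0624 -0.3379]
 [-0.0852  0.7186]]
fix both [0.6112 0.003  0.0757] [[-0.3526 -0.8459]
 [-0.263   0.9742]
 [ 0.981   0.18  ]
 [ 1.114   0.536 ]
 [ 0.2253  0.0263]
 [ 0.2197  1.102 ]
 [ 1.1903 -0.8136]
 [-0.0359 -1.8142]
 [-0.1999 -2.166 ]]
fixed jaw top edge [26.9515 80.4882] [-18.2292  82.2977]
mov jaw top edge [22.6434  4.3581] [-22.6236   6.4098] bot [ 3.3433 11.6886]
bed edges [22.6975 46.1429] [-19.0265  48.9656]
jaw scene: fixed top [-30.3569  92.8841] [13.3905 78.0257] [ 13.3983 101.8613] mov top face edge [-26.1205   6.8777] [13.5112  6.754 ] bed-end near fixed [-20.5433  79.3454]
knob [ -44.4961 -190.587 ] [ -43.1631 -198.1544] bar far [ -40.6135 -164.8875] hub [  0.819  -34.1435] notch lock [-86.847  -42.1962]
```

```bash
cat >> h.py <<'E'
import json
def plan(stages,jaw,start=None):
    """stages: (xyz, world angle of tool y, rows, jaw)"""
    if start is None:
        s=observe();w,x,y,z=s["ee_rot"];Q=Ro.from_quat([x,y,z,w]);p=np.array(s["eef_pos"])
    else:p,Q=start
    for xyz,a,n,j in stages:
        S=[];A=[];p0=p.copy();xyz=np.array(xyz,float)
        ty=np.array([np.cos(a),np.sin(a),0]);tz=np.array([0,0,-1.]);T=Ro.from_matrix(np.c_[np.cross(ty,tz),ty,tz])
        for i in range(n):
            d=np.round(Q.inv().apply(p0+(xyz-p0)*(i+1)/n-p),4 if n<4 else 3)
            if i==n-1:d=np.round(Q.inv().apply(xyz-p),4)
            v=np.round(np.degrees((Q.inv()*T).as_rotvec())/(n-i),1)
            p=p+Q.apply(d);Q=Q*Ro.from_rotvec(np.radians(v));S.append(d.tolist());A.append(v.tolist())
        print(json.dumps({"jaw":[j]*n,"slide":S,"angular":A}).replace("-0.0,","0,").replace("-0.0]","0]"), "->",np.round(p,4))
    return p,Q
E
python3 - <<'E'
from h import *
plan([((.5143,.3868,.15),.068-np.pi,12,1),((.5143,.3868,.005),.068-np.pi,6,1)],1)
E
```

```text
{"jaw": [1, 1, 1, 1, 1, 1, 1, 1, 1, 1, 1, 1], "slide": [[0.032, 0.013, 0.007], [0.034, 0.01, 0.006], [0.034, 0.007, 0.007], [0.035, 0.003, 0.007], [0.035, 0, 0.007], [0.035, -0.004, 0.006], [0.034, -0.008, 0.007], [0.033, -0.011, 0.007], [0.032, -0.014, 0.007], [0.031, -0.018, 0.006], [0.028, -0.02, 0.007], [0.026, -0.0237, 0.0067]], "angular": [[0.0, 0, 5.8], [0.0, 0, 5.8], [0.0, 0, 5.9], [0.0, 0, 5.8], [0.0, 0, 5.9], [0.0, 0, 5.8], [0.0, 0, 5.9], [0.0, 0, 5.8], [0.0, 0, 5.9], [0.0, 0, 5.8], [0.0, 0, 5.9], [0.0, -0.1, 5.8]]} -> [0.5143 0.3868 0.15  ]
{"jaw": [1, 1, 1, 1, 1, 1], "slide": [[0.0, 0, 0.024], [0.0, 0, 0.024], [0.0, 0, 0.025], [0.0, 0, 0.024], [0.0, 0, 0.024], [0.0, 0, 0.024]], "angular": [[0.0, 0.0, 0.0], [0.0, 0.0, 0.0], [0.0, 0.0, 0.0], [0.0, 0.0, 0.0], [0.0, 0.0, 0.0], [0.0, 0.0, 0.0]]} -> [0.5143 0.3868 0.005 ]
```

>>> {"api": "drive_tool", "payload": {
  "jaw": [1, 1, 1, 1, 1, 1, 1, 1, 1, 1, 1, 1],
  "slide": [
    [0.032, 0.013, 0.007],
    [0.034, 0.01, 0.006],
    [0.034, 0.007, 0.007],
    [0.035, 0.003, 0.007],
    [0.035, 0, 0.007],
    [0.035, -0.004, 0.006],
    [0.034, -0.008, 0.007],
    [0.033, -0.011, 0.007],
    [0.032, -0.014, 0.007],
    [0.031, -0.018, 0.006],
    [0.028, -0.02, 0.007],
    [0.026, -0.024, 0.007]
  ],
  "angular": [
    [0, 0, 5.8],
    [0, 0, 5.8],
    [0, 0, 5.9],
    [0, 0, 5.8],
    [0, 0, 5.9],
    [0, 0, 5.8],
    [0, 0, 5.9],
    [0, 0, 5.8],
    [0, 0, 5.9],
    [0, 0, 5.8],
    [0, 0, 5.9],
    [0, 0, 5.8]
  ]
}}

```text
time_s: 1.6
eef_pos: [0.5154, 0.3864, 0.1497]
ee_rot: [0.0, 0.73, -0.684, -0.0]
contact_force: [-0.3, 0.4, -0.7]
gripper_width: 1.003
grip_force: 0.0
```

Run:
```python
from h import *
s=observe();print(s["eef_pos"],s["joint_pos"])
c=camera_params("wrist");im=capture("wrist");cv2.imwrite("pics/w1.png",im[:,:,::-1])
for P in [(.5143,.3868,.043),(.5143+.031,.3868+.022,.043)]:print(proj(P,c))
import pickle;pickle.dump(c,open("w1.pkl","wb"))
```

```text
[0.51541971 0.38644391 0.14973224] [ 9.45585960e-01  3.68600604e-01 -1.67833536e-01 -1.56600896e-04
 -1.03496693e+00 -8.80323413e-01]
[316.32142881 196.29132088]
[273.74687608 221.48935433]
```

View pics/w1.png

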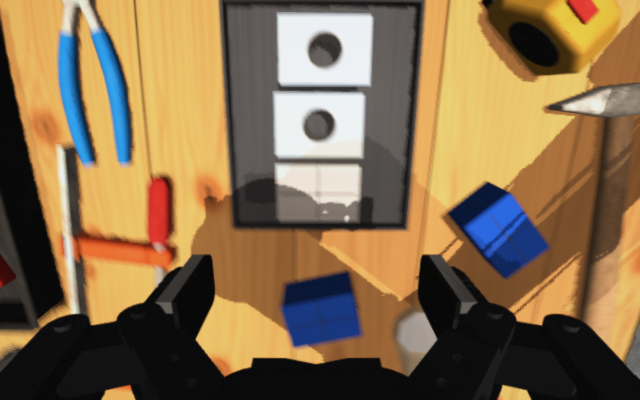

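The wrist view shows the blank with its cross at (318,192), between and below the fingers at (205,270) and (430,270). That matches the prediction of (316,196), so I'll descend and grip.

>>> {"api": "drive_tool", "payload": {
  "jaw": [1, 1, 1, 1, 1, 1, 1, 0, 0, 0, 0, 0],
  "slide": [
    [0, 0.001, 0.024],
    [0, 0, 0.024],
    [0, 0, 0.025],
    [0, 0, 0.024],
    [0, 0, 0.024],
    [0, 0, 0.024],
    [0, 0, 0],
    [0, 0, 0],
    [0, 0, 0],
    [0, 0, 0],
    [0, 0, 0],
    [0, 0, 0]
  ],
  "angular": [
    [0, 0, 0],
    [0, 0, 0],
    [0, 0, 0],
    [0, 0, 0],
    [0, 0, 0],
    [0, 0, 0],
    [0, 0, 0],
    [0, 0, 0],
    [0, 0, 0],
    [0, 0, 0],
    [0, 0, 0],
    [0, 0, 0]
  ]
}}

```text
time_s: 3.15
eef_pos: [0.5142, 0.388, 0.0067]
ee_rot: [-0.001, 0.731, -0.682, -0.0]
contact_force: [-1.8, 0.5, 6.3]
gripper_width: 0.718
grip_force: 66.9
```

Run:
```python
from h import *
s=observe();p=s["eef_pos"];print(p,s["gripper_width"])
a=.068-np.pi;b=.0757-np.pi/2
plan([((p[0],p[1],.12),a,4,0),((.44,.10,.08),b,11,0),((.44,.10,p[2]-.0022),b,4,0)],0)
```

```text
[0.51423365 0.38799611 0.00665862] 0.7176833194037565
{"jaw": [0, 0, 0, 0], "slide": [[0, 0, -0.028], [0, 0, -0.029], [0, 0, -0.028], [-0.0002, -0.0002, -0.0283]], "angular": [[0, 0.0, 0.0], [0, 0.0, 0.0], [0, 0.0, 0.0], [-0.1, 0.1, 0.0]]} -> [0.5143 0.388  0.12  ]
{"jaw": [0, 0, 0, 0, 0, 0, 0, 0, 0, 0, 0], "slide": [[0.026, 0.009, 0.004], [0.024, 0.012, 0.003], [0.022, 0.015, 0.004], [0.02, 0.018, 0.004], [0.017, 0.022, 0.003], [0.014, 0.023, 0.004], [0.01, 0.025, 0.004], [0.007, 0.026, 0.003], [0.002, 0.027, 0.004], [-0.001, 0.027, 0.003], [-0.0045, 0.0265, 0.0041]], "angular": [[0.0, 0.0, -8.2], [0.0, 0.0, -8.2], [0.0, 0.0, -8.2], [0.0, 0.0, -8.2], [0.0, 0.0, -8.2], [0.0, 0.0, -8.2], [0.0, 0.0, -8.2], [0.0, 0.0, -8.2], [0.0, 0.0, -8.3], [0.0, 0.0, -8.2], [0.0, 0.0, -8.3]]} -> [0.44 0.1  0.08]
{"jaw": [0, 0, 0, 0], "slide": [[0.0, 0.0, 0.019], [0.0, 0.0, 0.019], [0.0, 0.0, 0.019], [0.0, 0.0, 0.0185]], "angular": [[0.0, 0.0, 0.0], [0.0, 0.0, 0.0], [0.0, 0.0, 0.0], [0.0, 0.0, 0.0]]} -> [0.44   0.1    0.0045]
```

>>> {"api": "drive_tool", "payload": {
  "jaw": [0, 0, 0, 0],
  "slide": [
    [0, 0, -0.028],
    [0, 0, -0.029],
    [0, 0, -0.028],
    [0, 0, -0.028]
  ],
  "angular": [
    [0, 0, 0],
    [0, 0, 0],
    [0, 0, 0],
    [0, 0, 0]
  ]
}}

```text
time_s: 3.65
eef_pos: [0.5135, 0.3869, 0.1191]
ee_rot: [0.0, 0.731, -0.683, -0.0]
contact_force: [-0.1, 0.6, -1.7]
gripper_width: 0.713
grip_force: 66.0
```

>>> {"api": "drive_tool", "payload": {
  "jaw": [0, 0, 0, 0, 0, 0, 0, 0, 0, 0, 0, 0],
  "slide": [
    [0.026, 0.009, 0.004],
    [0.024, 0.012, 0.003],
    [0.022, 0.015, 0.004],
    [0.02, 0.018, 0.004],
    [0.017, 0.022, 0.003],
    [0.014, 0.023, 0.004],
    [0.01, 0.025, 0.004],
    [0.007, 0.026, 0.003],
    [0.002, 0.027, 0.004],
    [-0.001, 0.027, 0.003],
    [-0.004, 0.026, 0.004],
    [0, 0, 0]
  ],
  "angular": [
    [0, 0, -8.2],
    [0, 0, -8.2],
    [0, 0, -8.2],
    [0, 0, -8.2],
    [0, 0, -8.2],
    [0, 0, -8.2],
    [0, 0, -8.2],
    [0, 0, -8.2],
    [0, 0, -8.3],
    [0, 0, -8.2],
    [0, 0, -8.3],
    [0, 0, 0]
  ]
}}

```text
time_s: 5.15
eef_pos: [0.4388, 0.0981, 0.0781]
ee_rot: [0.0, 0.999, 0.037, -0.001]
contact_force: [0.0, 1.1, -2.2]
gripper_width: 0.717
grip_force: 66.1
```

>>> {"api": "drive_tool", "payload": {
  "jaw": [0, 0, 0, 0, 0],
  "slide": [
    [0, 0, 0.019],
    [0, 0, 0.019],
    [0, 0, 0.019],
    [0, 0, 0.014],
    [0, 0, 0]
  ],
  "angular": [
    [0, 0, 0],
    [0, 0, 0],
    [0, 0, 0],
    [0, 0, 0],
    [0, 0, 0]
  ]
}}

```text
time_s: 5.78
eef_pos: [0.4396, 0.0998, 0.0067]
ee_rot: [0.001, 0.999, 0.037, -0.001]
contact_force: [0.1, -0.1, -2.0]
gripper_width: 0.718
grip_force: 66.2
```

>>> {"api": "drive_tool", "payload": {
  "jaw": [0, 0, 1, 1, 1, 1, 1, 1, 1],
  "slide": [
    [0, 0, 0.0025],
    [0, 0, 0],
    [0, 0, 0],
    [0, 0, 0],
    [0, 0, 0],
    [0, 0, -0.03],
    [0, 0, -0.05],
    [0, 0, -0.06],
    [0, 0, -0.05]
  ],
  "angular": [
    [0, 0, 0],
    [0, 0, 0],
    [0, 0, 0],
    [0, 0, 0],
    [0, 0, 0],
    [0, 0, 0],
    [0, 0, 0],
    [0, 0, 0],
    [0, 0, 0]
  ]
}}

```text
time_s: 6.9
eef_pos: [0.44, 0.0998, 0.1974]
ee_rot: [-0.0, 0.999, 0.038, 0.001]
contact_force: [1.3, 0.2, 0.0]
gripper_width: 0.995
grip_force: 0.0
```

Run:
```python
from h import *
s=observe();p=s["eef_pos"];print(p,s["joint_pos"])
b=.0757-np.pi
plan([((.60,.04,.25),b,9,1)],0)
```

```text
[0.44003795 0.09975469 0.19738353] [ 6.62153388e-01  8.39311416e-03 -5.10060827e-01  2.13281247e-04
 -1.05065613e+00  9.84085544e-01]
{"jaw": [1, 1, 1, 1, 1, 1, 1, 1, 1], "slide": [[0.017, 0.008, -0.006], [0.019, 0.005, -0.006], [0.018, 0.001, -0.005], [0.019, -0.001, -0.006], [0.019, -0.005, -0.006], [0.017, -0.008, -0.006], [0.015, -0.011, -0.006], [0.014, -0.014, -0.006], [0.0104, -0.0153, -0.0054]], "angular": [[0, 0, 10.0], [0, 0, 10.0], [0, 0, 10.0], [0, 0, 10.0], [0, 0.0, 10.0], [0, 0.0, 10.0], [0, 0.0, 10.0], [0, 0.0, 10.0], [-0.1, 0.0, 10.0]]} -> [0.6  0.04 0.25]
```

>>> {"api": "drive_tool", "payload": {
  "jaw": [1, 1, 1, 1, 1, 1, 1, 1, 1, 1, 1],
  "slide": [
    [0.017, 0.008, -0.006],
    [0.019, 0.005, -0.006],
    [0.018, 0.001, -0.005],
    [0.019, -0.001, -0.006],
    [0.019, -0.005, -0.006],
    [0.017, -0.008, -0.006],
    [0.015, -0.011, -0.006],
    [0.014, -0.014, -0.006],
    [0.01, -0.015, -0.005],
    [0, 0, 0],
    [0, 0, 0]
  ],
  "angular": [
    [0, 0, 10],
    [0, 0, 10],
    [0, 0, 10],
    [0, 0, 10],
    [0, 0, 10],
    [0, 0, 10],
    [0, 0, 10],
    [0, 0, 10],
    [0, 0, 10],
    [0, 0, 0],
    [0, 0, 0]
  ]
}}

```text
time_s: 8.28
eef_pos: [0.5989, 0.0403, 0.2464]
ee_rot: [0.0, 0.734, -0.679, -0.0]
contact_force: [0.0, -0.2, -0.3]
gripper_width: 0.997
grip_force: 0.0
```

Run:
```python
from h import *
s=observe();print(s["eef_pos"],s["joint_pos"])
c=camera_params("wrist");im=capture("wrist");im=cv2.resize(im[:,:,::-1],(800,500),interpolation=cv2.INTER_CUBIC);cv2.imwrite("pics/w2.png",im)
import pickle;pickle.dump(c,open("w2.pkl","wb"));print(-c["R"].T@c["t"])
```

```text
[0.59894601 0.04034659 0.24639405] [ 3.92245057e-01  2.27979058e-01 -1.36080967e-01 -3.63766551e-04
 -1.20747700e+00 -3.13894624e-01]
[ 0.60405658 -0.03118776  0.38885586]
```

View pics/w2.png

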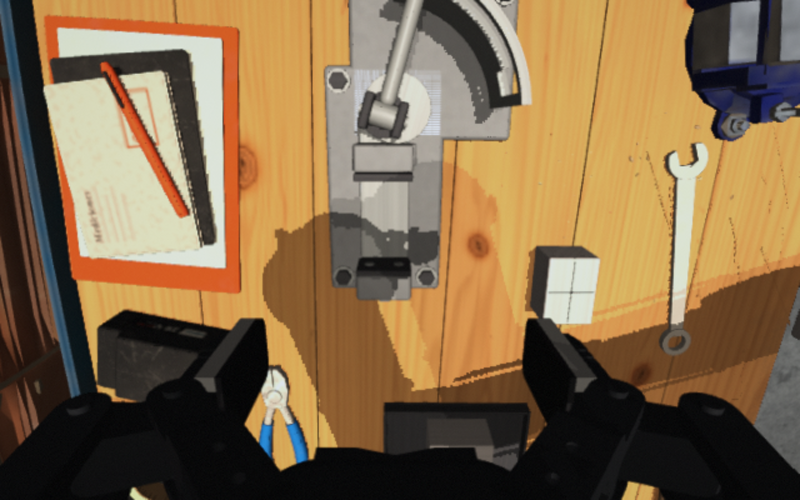

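The wrist view shows the bed at (385,215), the fixed jaw at about (384,275), the moving jaw at about (385,160) and the lever hub at (384,112). The blank stands on the bench at (571,290). One enlarged crop for accuracy.

Run:
```python
import cv2,numpy as np
w=cv2.imread("pics/w2.png");w=cv2.resize(w,(640,400),interpolation=cv2.INTER_AREA)
def c(im,x0,y0,W,H,k):
    o=cv2.resize(im[y0:y0+H,x0:x0+W],None,fx=k,fy=k,interpolation=cv2.INTER_CUBIC)
    for x in range(-(-x0//10)*10,x0+W,10):
        X=int((x-x0+.5)*k);cv2.line(o,(X,0),(X,6),(0,0,255),1);cv2.putText(o,str(x),(X-10,16),0,.33,(0,0,255),1)
    for y in range(-(-y0//10)*10,y0+H,10):
        Y=int((y-y0+.5)*k);cv2.line(o,(0,Y),(6,Y),(0,0,255),1);cv2.putText(o,str(y),(8,Y+4),0,.33,(0,0,255),1)
    return o
cv2.imwrite("pics/c3.png",c(w,255,45,160,120,5)[:, :] if 0 else np.hstack([c(w,255,45,100,197,3)[:591,:300],c(w,275,105,80,140,4)[:591,:320] if 0 else cv2.copyMakeBorder(c(w,278,108,62,140,4.2),0,3,0,0,cv2.BORDER_CONSTANT)[:591]]))
```

```text
(no output)
```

View pics/c3.png

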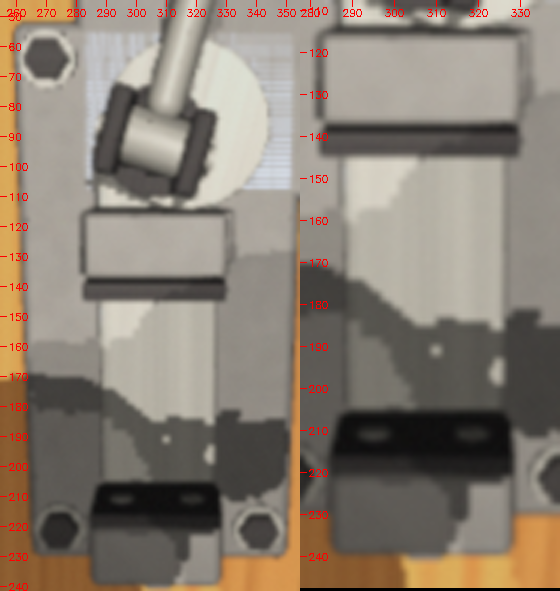

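Run:
```python
from h import *
import pickle;np.set_printoptions(precision=4,suppress=True)
c=pickle.load(open("w2.pkl","rb"))
print("blank ctr",np.mean([ray(np.array(u)/1.25-.1,.04,c) for u in((546,257),(599,256),(597,323),(541,322))],0))
o=[((50,-78,12),(258.6,52.9)),((50,118,12),(265.6,229.6)),((-50,118,12),(350.3,229.6)),((-106,-18,12),(407.1,110.3))]
q,r=fit([(np.array(p)/1e3,np.array(u),c) for p,u in o],[.611,.003,.0757]);print("fix",q,r)
C,S=np.cos(q[2]),np.sin(q[2]);Rt=np.array([[C,S],[-S,C]])
L=lambda u,z:(Rt@(ray(u,z,c)[:2]-q[:2])*1e3)
print("mov",L((282.8,144.3),.066),L((329.5,144.3),.066),"step",L((306,140.5),.066))
print("fixed bottom",L((287.1,205.7),.03),L((327.1,205.7),.03),"top",[L((307,v),.066) for v in(216.6,220.7)],"sides",L((285.5,225),.066),L((328.4,225),.066))
print("bed",L((287.5,160),.03),L((326.4,160),.03))
print("hub",L((305,90),.07),"bar",L((416/1.25,0),.075),L((394/1.25,70/1.25),.07))
```

```text
blank ctr [0.4406 0.098  0.04  ]
fix [0.6099 0.0019 0.0766] [[-0.9035 -3.6912]
 [-0.6827  0.8973]
 [ 0.8695  1.0028]
 [ 0.7745  0.0103]]
mov [21.7332 10.9687] [-21.4483  10.924 ] step [0.2566 7.4542]
fixed bottom [22.0683 82.0362] [-21.1251  81.9819] top [array([-0.261 , 81.7283]), array([-0.2367, 86.0026])] sides [21.0315 90.5519] [-21.3484  90.4958]
bed [20.5916 32.1489] [-19.8743  32.1037]
hub [  0.7727 -37.2794] bar [ -22.4552 -108.3066] [ -8.1475 -65.4516]
```

Jaw faces come out 71 mm apart, which agrees with the stated 70. Now I'll regrasp the blank by its sides.

Run:
```python
from h import *
b=.0762-np.pi
plan([((.44,.0995,.11),b,7,1),((.44,.0995,.005),b,5,1)],0)
```

```text
{"jaw": [1, 1, 1, 1, 1, 1, 1], "slide": [[-0.01, 0.022, 0.02], [-0.01, 0.022, 0.019], [-0.011, 0.022, 0.02], [-0.01, 0.022, 0.019], [-0.01, 0.022, 0.02], [-0.01, 0.022, 0.019], [-0.0102, 0.0217, 0.0196]], "angular": [[0.0, 0.0, 0.0], [0.0, 0.0, 0.0], [0.0, 0.0, 0.0], [0.0, 0.0, 0.0], [0.0, 0.0, 0.0], [0.0, 0.0, 0.1], [0.0, 0.0, 0.0]]} -> [0.44   0.0995 0.11  ]
{"jaw": [1, 1, 1, 1, 1], "slide": [[0, 0, 0.021], [0, 0, 0.021], [0, 0, 0.021], [0, 0, 0.021], [0, 0, 0.021]], "angular": [[0.0, 0.0, 0.0], [0.0, 0.0, 0.0], [0.0, 0.0, 0.0], [0.0, 0.0, 0.0], [0.0, 0.0, 0.0]]} -> [0.44   0.0995 0.005 ]
```

>>> {"api": "drive_tool", "payload": {
  "jaw": [1, 1, 1, 1, 1, 1, 1, 1, 1, 1, 1, 1],
  "slide": [
    [-0.01, 0.022, 0.02],
    [-0.01, 0.022, 0.019],
    [-0.011, 0.022, 0.02],
    [-0.01, 0.022, 0.019],
    [-0.01, 0.022, 0.02],
    [-0.01, 0.022, 0.019],
    [-0.01, 0.022, 0.0196],
    [0, 0, 0.02],
    [0, 0, 0.02],
    [0, 0, 0.02],
    [0, 0, 0.015],
    [0, 0, 0]
  ],
  "angular": [
    [0, 0, 0],
    [0, 0, 0],
    [0, 0, 0],
    [0, 0, 0],
    [0, 0, 0],
    [0, 0, 0],
    [0, 0, 0],
    [0, 0, 0],
    [0, 0, 0],
    [0, 0, 0],
    [0, 0, 0],
    [0, 0, 0]
  ]
}}

```text
time_s: 9.82
eef_pos: [0.4396, 0.0991, 0.0346]
ee_rot: [0.001, 0.734, -0.679, -0.0]
contact_force: [0.1, -0.0, 0.6]
gripper_width: 1.003
grip_force: 0.0
```

>>> {"api": "drive_tool", "payload": {
  "jaw": [1, 1, 1, 0, 0, 0, 0, 0, 0],
  "slide": [
    [-0.0007, 0, 0.015],
    [0, 0, 0.0145],
    [0, 0, 0],
    [0, 0, 0],
    [0, 0, 0],
    [0, 0, 0],
    [0, 0, 0],
    [0, 0, 0],
    [0, 0, 0]
  ],
  "angular": [
    [0, 0, 0],
    [0, 0, 0],
    [0, 0, 0],
    [0, 0, 0],
    [0, 0, 0],
    [0, 0, 0],
    [0, 0, 0],
    [0, 0, 0],
    [0, 0, 0]
  ]
}}

```text
time_s: 10.95
eef_pos: [0.4412, 0.1006, 0.0066]
ee_rot: [-0.001, 0.733, -0.68, 0.0]
contact_force: [-1.2, 0.2, 7.3]
gripper_width: 0.507
grip_force: 61.1
```

Run:
```python
from h import *
s=observe();p=s["eef_pos"];print(p)
b=.0762-np.pi
x=plan([((.4396,p[1],.12),b,4,0),((.6070,.0485,.12),b,6,0),((.607,.0485,.085),b,3,0)],0)
```

```text
[0.44119519 0.10060293 0.00660184]
{"jaw": [0, 0, 0, 0], "slide": [[0, 0.0, -0.028], [0, 0.001, -0.029], [0, 0.0, -0.028], [-0.0002, 0.0004, -0.0284]], "angular": [[0, 0.0, 0], [0, 0.0, 0], [0, 0.0, 0], [-0.1, 0.0, 0]]} -> [0.4396 0.1006 0.12  ]
{"jaw": [0, 0, 0, 0, 0, 0], "slide": [[0.011, -0.027, 0], [0.011, -0.027, 0], [0.01, -0.027, 0], [0.011, -0.028, 0], [0.011, -0.027, 0], [0.0107, -0.0269, -0.0001]], "angular": [[0.0, 0.0, 0], [0.0, 0.0, 0], [0.0, 0.0, 0], [0.0, 0.0, 0], [0.0, 0.0, 0], [0.0, 0.0, 0]]} -> [0.607  0.0485 0.12  ]
{"jaw": [0, 0, 0], "slide": [[0, 0, 0.0117], [0, 0, 0.0116], [0, 0, 0.0117]], "angular": [[0.0, 0.0, 0], [0.0, 0.0, 0], [0.0, 0.0, 0]]} -> [0.607  0.0485 0.085 ]
```

>>> {"api": "drive_tool", "payload": {
  "jaw": [0, 0, 0, 0, 0, 0, 0, 0, 0, 0, 0, 0],
  "slide": [
    [0, 0, -0.028],
    [0, 0, -0.029],
    [0, 0, -0.028],
    [0, 0.001, -0.028],
    [0.011, -0.027, 0],
    [0.011, -0.027, 0],
    [0.01, -0.027, 0],
    [0.011, -0.028, 0],
    [0.011, -0.027, 0],
    [0.011, -0.027, 0],
    [0, 0, 0],
    [0, 0, 0]
  ],
  "angular": [
    [0, 0, 0],
    [0, 0, 0],
    [0, 0, 0],
    [0, 0, 0],
    [0, 0, 0],
    [0, 0, 0],
    [0, 0, 0],
    [0, 0, 0],
    [0, 0, 0],
    [0, 0, 0],
    [0, 0, 0],
    [0, 0, 0]
  ]
}}

```text
time_s: 12.45
eef_pos: [0.6062, 0.0474, 0.1182]
ee_rot: [0.0, 0.733, -0.68, -0.0]
contact_force: [-0.7, -0.1, -2.6]
gripper_width: 0.509
grip_force: 62.0
```

>>> {"api": "drive_tool", "payload": {
  "jaw": [0, 0, 0, 0],
  "slide": [
    [0, 0, 0.012],
    [0, 0, 0.012],
    [0, 0, 0.013],
    [0, 0, 0]
  ],
  "angular": [
    [0, 0, 0],
    [0, 0, 0],
    [0, 0, 0],
    [0, 0, 0]
  ]
}}

```text
time_s: 12.95
eef_pos: [0.6059, 0.0474, 0.08]
ee_rot: [0.001, 0.733, -0.68, -0.001]
contact_force: [-0.2, -0.1, -2.1]
gripper_width: 0.506
grip_force: 62.0
```

Run:
```python
from h import *
import pickle
s=observe();print(s["eef_pos"],s["ee_rot"],s["joint_pos"])
c=camera_params("wrist");im=capture("wrist")[:,:,::-1];t=capture("top")[:,:,::-1]
pickle.dump(c,open("w3.pkl","wb"))
def g(im,x0,y0,W,H,k):
    o=cv2.resize(im[y0:y0+H,x0:x0+W],None,fx=k,fy=k,interpolation=cv2.INTER_CUBIC)
    for x in range(-(-x0//10)*10,x0+W,10):
        X=int((x-x0+.5)*k);cv2.line(o,(X,0),(X,6),(0,0,255),1);cv2.putText(o,str(x),(X-10,16),0,.33,(0,0,255),1)
    for y in range(-(-y0//10)*10,y0+H,10):
        Y=int((y-y0+.5)*k);cv2.line(o,(0,Y),(6,Y),(0,0,255),1);cv2.putText(o,str(y),(8,Y+4),0,.33,(0,0,255),1)
    return o
cv2.imwrite("pics/w3.png",g(im,220,80,200,240,2.5))
```

```text
[0.60593372 0.04741916 0.07999321] [ 1.30573646e-03  7.33303178e-01 -6.79900159e-01 -7.19470819e-04] [ 3.99004412e-01  3.86480008e-01 -3.24942974e-01 -3.11640122e-04
 -8.62345631e-01 -3.23259971e-01]
```

View pics/w3.png

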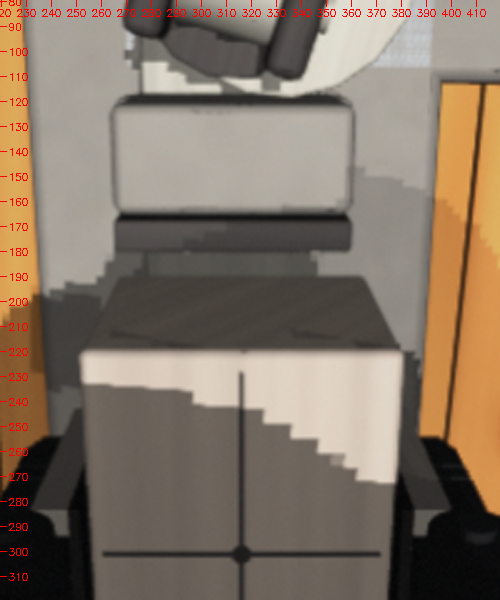

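The view shows the blank held above the bed: lower end edge at v≈190, top edge at v≈220, cross at (316,301), and the moving jaw's front edge at v≈180.

Run:
```python
from h import *
import pickle;np.set_printoptions(precision=2,suppress=True)
c=pickle.load(open("w3.pkl","rb"));a=.0762;C,S=np.cos(a),np.sin(a);Rt=np.array([[C,S],[-S,C]])
L=lambda u,v,z:Rt@(ray((u,v),z,c)[:2]-np.array([.60593,.04742]))*1e3   # rel. TCP, fixture axes
print("bottom edge",L(266,190.4,.0734),L(364.4,190.4,.0734));print("top edge",L(252,219.6,.1134),L(379.6,219.6,.1134));print("cross",L(315.6,300.8,.1134))
print("jaw edge",L(265.6,180,.066),L(359.6,180,.066),"back",L(265,165,.066),L(360,165,.066),"bed edges",L(276,184,.03),L(346,184,.03))
```

```text
bottom edge [ 21.42 -31.26] [-22.2  -31.19]
top edge [ 20.69 -32.04] [-21.78 -31.95]
cross [-0.43 -1.08]
jaw edge [ 22.48 -34.23] [-20.89 -34.16] back [ 22.47 -41.25] [-20.83 -41.19] bed edges [ 21.87 -23.28] [-17.96 -23.22]
```

>>> {"api": "drive_tool", "payload": {
  "jaw": [0, 0, 0, 0, 0, 0],
  "slide": [
    [-0.001, -0.0015, 0],
    [0, 0, 0.012],
    [0, 0, 0.012],
    [0, 0, 0.012],
    [0, 0, 0.004],
    [0, 0, 0]
  ],
  "angular": [
    [0, 0, 0],
    [0, 0, 0],
    [0, 0, 0],
    [0, 0, 0],
    [0, 0, 0],
    [0, 0, 0]
  ]
}}

```text
time_s: 13.8
eef_pos: [0.6083, 0.0486, 0.0412]
ee_rot: [0.0, 0.733, -0.68, -0.0]
contact_force: [0.8, 0.5, -2.9]
gripper_width: 0.503
grip_force: 62.0
```

>>> {"api": "drive_tool", "payload": {
  "jaw": [0, 0, 0],
  "slide": [
    [0, 0, 0.002],
    [0, 0, 0.002],
    [0, 0, 0.0005]
  ],
  "angular": [
    [0, 0, 0],
    [0, 0, 0],
    [0, 0, 0]
  ]
}}

```text
time_s: 14.18
eef_pos: [0.6085, 0.0487, 0.0373]
ee_rot: [-0.0, 0.733, -0.68, 0.0]
contact_force: [0.0, 0.4, -2.7]
gripper_width: 0.502
grip_force: 62.0
```

>>> {"api": "drive_tool", "payload": {
  "jaw": [0, 0],
  "slide": [
    [0, 0, 0.001],
    [0, 0, 0.0005]
  ],
  "angular": [
    [0, 0, 0],
    [0, 0, 0]
  ]
}}

```text
time_s: 14.42
eef_pos: [0.6086, 0.0488, 0.0367]
ee_rot: [-0.0, 0.733, -0.68, 0.0]
contact_force: [-3.8, 0.1, 8.2]
gripper_width: 0.509
grip_force: 63.2
```

Contact with the bed, so I'll release slowly and retreat upward.

>>> {"api": "drive_tool", "payload": {
  "jaw": [0.6, 0.7, 0.8, 0.9, 1, 1, 1, 1, 1, 1, 1],
  "slide": [
    [0, 0, 0],
    [0, 0, 0],
    [0, 0, 0],
    [0, 0, 0],
    [0, 0, -0.02],
    [0, 0, -0.03],
    [0, 0, -0.04],
    [0, 0, -0.04],
    [0, 0, -0.04],
    [0, 0, -0.03],
    [0, 0, 0]
  ],
  "angular": [
    [0, 0, 0],
    [0, 0, 0],
    [0, 0, 0],
    [0, 0, 0],
    [0, 0, 0],
    [0, 0, 0],
    [0, 0, 0],
    [0, 0, 0],
    [0, 0, 0],
    [0, 0, 0],
    [0, 0, 0]
  ]
}}

```text
time_s: 15.8
eef_pos: [0.6098, 0.049, 0.2387]
ee_rot: [-0.002, 0.733, -0.68, 0.001]
contact_force: [-0.2, 0.3, -0.3]
gripper_width: 0.999
grip_force: 0.0
```

Run:
```python
from h import *
import pickle
s=observe();print(s["eef_pos"],s["ee_rot"],s["joint_pos"])
c=camera_params("wrist");im=capture("wrist")[:,:,::-1]
pickle.dump(c,open("w4.pkl","wb"))
cv2.imwrite("pics/w4.png",cv2.resize(im[0:300,180:580],None,fx=2,fy=2,interpolation=cv2.INTER_CUBIC))
```

```text
[0.60978648 0.04904723 0.23866568] [-0.00219386  0.73336481 -0.67983049  0.00132097] [ 3.99550612e-01  2.47958121e-01 -1.27857586e-01  6.50970993e-04
 -1.18989475e+00 -3.24063782e-01]
```

View pics/w4.png

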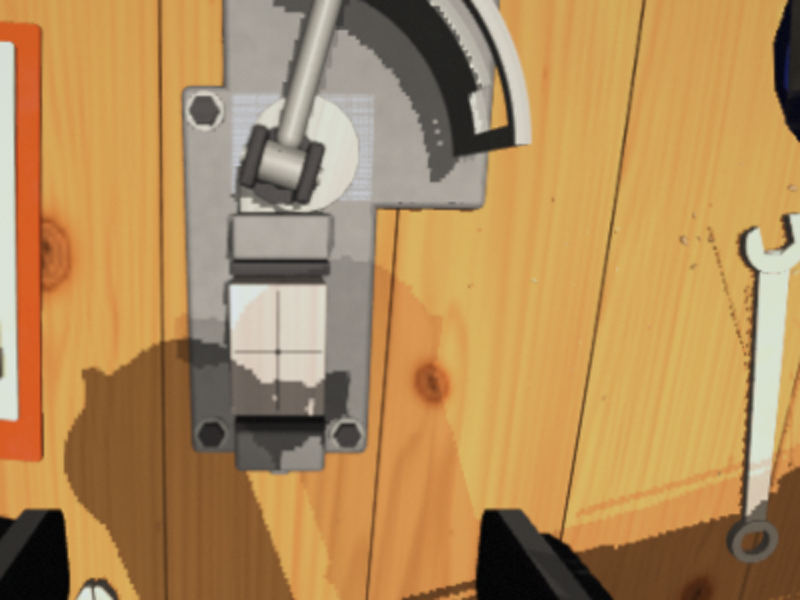

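The blank lies squarely on the bed between both jaws, its top spanning (230–327, 283–415) in the crop, with small gaps at each end. Now the lever geometry.

Run:
```python
from h import *
import pickle;np.set_printoptions(precision=4,suppress=True)
t=camera_params("top");s=camera_params("scene");c=pickle.load(open("w4.pkl","rb"))
W=lambda x,y,z:ray((180+x/2-.25,y/2-.25),z,c)
q=np.array([.6099,.0019]);a=.0762;C,S=np.cos(a),np.sin(a);Rt=np.array([[C,S],[-S,C]])
def sh(n,P):print(n,P,"loc",Rt@(P[:2]-q)*1e3)
sh("hub",W(285,158,.062));sh("hub.068",W(285,158,.068))
A=W(331,1,.066);B=W(297,120,.066);sh("barA",A);sh("barB",B);print("bar ang",np.degrees(np.arctan2(*(A-B)[[1,0]])))
sh("lock gate end",W(500,140,.108))
tg=lambda x,y:np.array([380+(x-360)/5-.4,144+(y-300)/5-.4]);sf=lambda x,y:np.array([330+x/6-.4,195+y/6-.4])
sh("knob top",ray(tg(661,447),.118,t));sh("knob scene",ray(sf(513,405),.1,s))
sh("bar top far",ray(tg(597,449),.066,t));sh("bar top mid",ray(tg(405,405),.066,t))
sh("blank",np.mean([W(230,283,.07),W(327,283,.07),W(325,415,.07),W(232,415,.07)],0))
```

```text
hub [ 0.6109 -0.0368  0.062 ] loc [ -1.9287 -38.6972]
hub.068 [ 0.611  -0.0366  0.068 ] loc [ -1.8528 -38.4368]
barA [ 0.5971 -0.0997  0.066 ] loc [ -20.4715 -100.3229]
barB [ 0.6071 -0.0525  0.066 ] loc [ -6.9143 -53.9986]
bar ang -101.9465599259505
lock gate end [ 0.5322 -0.0476  0.108 ] loc [-81.2848 -43.4821]
knob top [ 0.5813 -0.1927  0.118 ] loc [ -43.2854 -191.8493]
knob scene [ 0.5807 -0.193   0.1   ] loc [ -43.9507 -192.1487]
bar top far [ 0.5864 -0.1713  0.066 ] loc [ -36.6645 -170.9475]
bar top mid [ 0.6098 -0.0589  0.066 ] loc [ -4.7611 -60.6358]
blank [0.6072 0.0474 0.07  ] loc [ 0.7877 45.5236]
```

Run:
```python
from h import *
plan([((.580,-.194,.2),np.radians(-191.3),8,1),((.580,-.194,.088),np.radians(-191.3),4,1)],0)
```

```text
{"jaw": [1, 1, 1, 1, 1, 1, 1, 1], "slide": [[0.03, 0.006, 0.005], [0.03, 0.005, 0.004], [0.031, 0.004, 0.005], [0.03, 0.002, 0.004], [0.031, 0.002, 0.005], [0.03, 0.001, 0.004], [0.031, 0, 0.005], [0.0302, -0.0019, 0.0044]], "angular": [[0, 0.0, 2.0], [0, 0.0, 1.9], [0, 0.0, 2.0], [0, 0.0, 1.9], [0, 0.0, 2.0], [0, 0.0, 1.9], [-0.1, 0.0, 2.0], [0, 0.1, 1.9]]} -> [ 0.58  -0.194  0.2  ]
{"jaw": [1, 1, 1, 1], "slide": [[0, 0.0, 0.028], [0, 0.0, 0.028], [0, 0.0, 0.028], [0, 0.0, 0.028]], "angular": [[0, 0, 0.0], [0, 0, 0.0], [0, 0, 0.0], [0, 0, 0.0]]} -> [ 0.58  -0.194  0.088]
```

>>> {"api": "drive_tool", "payload": {
  "jaw": [1, 1, 1, 1, 1, 1, 1, 1, 1, 1],
  "slide": [
    [0.03, 0.006, 0.005],
    [0.03, 0.005, 0.004],
    [0.031, 0.004, 0.005],
    [0.03, 0.002, 0.004],
    [0.031, 0.002, 0.005],
    [0.03, 0.001, 0.004],
    [0.031, 0, 0.005],
    [0.03, -0.002, 0.004],
    [0, 0, 0],
    [0, 0, 0]
  ],
  "angular": [
    [0, 0, 2],
    [0, 0, 1.9],
    [0, 0, 2],
    [0, 0, 1.9],
    [0, 0, 2],
    [0, 0, 1.9],
    [0, 0, 2],
    [0, 0, 1.9],
    [0, 0, 0],
    [0, 0, 0]
  ]
}}

```text
time_s: 17.1
eef_pos: [0.5794, -0.1938, 0.1988]
ee_rot: [-0.0, -0.634, 0.773, 0.001]
contact_force: [0.2, -0.4, 0.9]
gripper_width: 0.999
grip_force: 0.0
```

Run:
```python
from h import *
s=observe();print(s["eef_pos"],s["ee_rot"],s["joint_pos"])
c=camera_params("wrist");im=capture("wrist")[:,:,::-1]
import pickle;pickle.dump(c,open("w5.pkl","wb"))
for P in [(.58,-.194,.127),(.58,-.194,.1),(.612,-.033,.062)]:print(proj(P,c))
cv2.imwrite("pics/w5.png",im)
```

```text
[ 0.57937028 -0.19379256  0.19879914] [-4.71101498e-04 -6.34189134e-01  7.73177606e-01  5.57225808e-04] [-3.60388270e-03  2.77682096e-01 -1.80854932e-01 -2.88587508e-04
 -1.11369552e+00 -1.93145806e-01]
[313.93489945 210.73365742]
[314.07088369 198.841275  ]
[314.59743909 350.33900862]
```

View pics/w5.png

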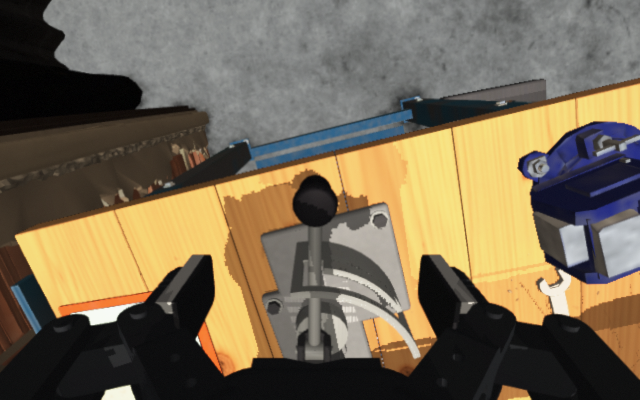

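The knob's top shows at (315,205), close to the predicted (314,211), and the bar runs straight down the image, so the angle is right. Descending and gripping.

>>> {"api": "drive_tool", "payload": {
  "jaw": [1, 1, 1, 1, 1, 1, 0, 0, 0, 0, 0, 0],
  "slide": [
    [0.002, 0, 0.028],
    [0, 0, 0.028],
    [0, 0, 0.028],
    [0, 0, 0.018],
    [0, 0, 0.009],
    [0, 0, 0],
    [0, 0, 0],
    [0, 0, 0],
    [0, 0, 0],
    [0, 0, 0],
    [0, 0, 0],
    [0, 0, 0]
  ],
  "angular": [
    [0, 0, 0],
    [0, 0, 0],
    [0, 0, 0],
    [0, 0, 0],
    [0, 0, 0],
    [0, 0, 0],
    [0, 0, 0],
    [0, 0, 0],
    [0, 0, 0],
    [0, 0, 0],
    [0, 0, 0],
    [0, 0, 0]
  ]
}}

```text
time_s: 18.65
eef_pos: [0.5796, -0.1962, 0.0891]
ee_rot: [0.0, -0.634, 0.773, -0.0]
contact_force: [-0.2, -1.1, 3.8]
gripper_width: 0.328
grip_force: 58.8
```

```bash
cat >> h.py <<'E'
PIV=np.array([.6118,-.0344,.062]);A0=np.radians(-101.25);RT,ZT=.165,.0271
def lev(sw,li,r=RT,z=ZT):
    a=A0-sw;o=np.array([np.cos(a),np.sin(a),0]);u=np.array([0,0,1.])
    p=PIV+o*(r*np.cos(li)-z*np.sin(li))+u*(r*np.sin(li)+z*np.cos(li))
    X=o*np.cos(li)+u*np.sin(li);Z=o*np.sin(li)-u*np.cos(li);return p,Ro.from_matrix(np.c_[X,np.cross(Z,X),Z])
def rows(path,jaw=0,start=None):
    if start is None:
        s=observe();w,x,y,z=s["ee_rot"];p,Q=np.array(s["eef_pos"]),Ro.from_quat([x,y,z,w])
    else:p,Q=start
    S=[];A=[]
    for sl in path:
        P,T=lev(*sl);d=np.round(Q.inv().apply(P-p),4);v=np.round(np.degrees((Q.inv()*T).as_rotvec()),1)
        p=p+Q.apply(d);Q=Q*Ro.from_rotvec(np.radians(v));S.append((d+0.).tolist());A.append((v+0.).tolist())
    print(json.dumps({"jaw":[jaw]*len(S),"slide":S,"angular":A}));return p,Q
def state():
    s=observe();w,x,y,z=s["ee_rot"];p=s["eef_pos"];Q=Ro.from_quat([x,y,z,w]);d=p-PIV
    X=Q.as_matrix()[:,0];print("pos ang swing",A0-np.arctan2(d[1],d[0]),"tool lift",np.arcsin(X[2]),"rad",np.hypot(*d[:2]),"z",p[2],"F",s["contact_force"],"M",s["wrist_torque"],"t",s["time_s"],"q",s["joint_pos"].round(2))
E
python3 - <<'E'
from h import *
state()
st=rows([(0,l) for l in(.05,.1,.15,.2)])
st=rows([(s*1.047/14,.2) for s in range(1,8)],0,st)
E
```

```text
pos ang swing 4.766722518234623e-05 tool lift 0.00017036051205014644 rad 0.16495482741888295 z 0.08906481918829118 F [-0.19571065 -1.11789361  3.79224659] M [-0.30998005  0.12351821 -0.01000757] t 18.65 q [-0.01  0.38 -0.31  0.   -0.88 -0.19]
{"jaw": [0, 0, 0, 0], "slide": [[-0.0015, 0.0, -0.0082], [-0.0016, 0.0, -0.0083], [-0.0015, 0.0, -0.0082], [-0.0016, 0.0, -0.0082]], "angular": [[0.0, 2.9, 0.0], [0.0, 2.8, 0.0], [0.0, 2.9, 0.0], [0.0, 2.8, 0.0]]}
{"jaw": [0, 0, 0, 0, 0, 0, 0], "slide": [[-0.0004, 0.0117, -0.0001], [-0.0004, 0.0116, -0.0001], [-0.0005, 0.0117, -0.0001], [-0.0004, 0.0117, 0.0], [-0.0004, 0.0117, -0.0001], [-0.0004, 0.0117, -0.0001], [-0.0004, 0.0116, -0.0001]], "angular": [[-0.9, 0.1, 4.2], [-0.8, -0.1, 4.2], [-0.9, 0.1, 4.2], [-0.8, 0.0, 4.2], [-0.9, 0.0, 4.2], [-0.8, 0.0, 4.2], [-0.9, 0.0, 4.2]]}
```

>>> {"api": "drive_tool", "payload": {
  "jaw": [0, 0, 0, 0, 0],
  "slide": [
    [-0.0015, 0, -0.0082],
    [-0.0016, 0, -0.0083],
    [-0.0015, 0, -0.0082],
    [-0.0016, 0, -0.0082],
    [0, 0, 0]
  ],
  "angular": [
    [0, 2.9, 0],
    [0, 2.8, 0],
    [0, 2.9, 0],
    [0, 2.8, 0],
    [0, 0, 0]
  ]
}}

```text
time_s: 19.27
eef_pos: [0.5806, -0.1877, 0.1209]
ee_rot: [-0.078, -0.632, 0.769, -0.063]
contact_force: [0.1, -7.5, -1.1]
gripper_width: 0.323
grip_force: 59.4
```

Run:
```python
from h import *
state()
```

```text
pos ang swing 0.004573365751044278 tool lift 0.20044850358308766 rad 0.15649594236778724 z 0.12092559318765114 F [ 0.12908686 -7.49619857 -1.09203421] M [-1.95268562 -0.29567761 -0.02838058] t 19.275 q [ 0.12  0.35 -0.39  0.24 -0.91 -0.47]
```

>>> {"api": "drive_tool", "payload": {
  "jaw": [0, 0, 0, 0, 0, 0, 0],
  "slide": [
    [-0.0004, 0.0117, 0],
    [-0.0004, 0.0116, 0],
    [-0.0005, 0.0117, 0],
    [-0.0004, 0.0117, 0],
    [-0.0004, 0.0117, 0],
    [-0.0004, 0.0117, 0],
    [-0.0004, 0.0116, 0]
  ],
  "angular": [
    [-0.9, 0.1, 4.2],
    [-0.8, -0.1, 4.2],
    [-0.9, 0.1, 4.2],
    [-0.8, 0, 4.2],
    [-0.9, 0, 4.2],
    [-0.8, 0, 4.2],
    [-0.9, 0, 4.2]
  ]
}}

```text
time_s: 20.15
eef_pos: [0.5073, -0.1517, 0.1194]
ee_rot: [-0.092, -0.409, 0.907, -0.04]
contact_force: [0.2, -2.6, -4.4]
gripper_width: 0.327
grip_force: 59.3
```

Run:
```python
from h import *
state()
rows([(.5235+s*.5265/7,.205) for s in range(1,8)])
```

```text
pos ang swing 0.5314611307661246 tool lift 0.2006648159030684 rad 0.1570759799480319 z 0.11942230241722084 F [ 0.22437042 -2.64444883 -4.36801609] M [ 0.20229389 -0.87805075  0.13117969] t 20.15 q [ 0.17  0.29 -0.45  0.15 -1.   -0.98]
{"jaw": [0, 0, 0, 0, 0, 0, 0], "slide": [[-0.0009, 0.0105, -0.0029], [-0.0004, 0.0117, -0.0001], [-0.0004, 0.0117, -0.0001], [-0.0005, 0.0118, -0.0001], [-0.0004, 0.0117, -0.0001], [-0.0004, 0.0117, 0.0], [-0.0005, 0.0117, -0.0001]], "angular": [[-0.7, 0.2, 4.0], [-0.9, 0.0, 4.3], [-0.8, 0.0, 4.2], [-0.9, 0.0, 4.2], [-0.9, 0.0, 4.2], [-0.9, 0.0, 4.2], [-0.8, 0.0, 4.3]]}
```

>>> {"api": "drive_tool", "payload": {
  "jaw": [0, 0, 0, 0, 0, 0, 0, 0],
  "slide": [
    [-0.0009, 0.0105, -0.0029],
    [-0.0004, 0.0117, 0],
    [-0.0004, 0.0117, 0],
    [-0.0005, 0.0118, 0],
    [-0.0004, 0.0117, 0],
    [-0.0004, 0.0117, 0],
    [-0.0005, 0.0117, 0],
    [0, 0, 0]
  ],
  "angular": [
    [-0.7, 0.2, 4],
    [-0.9, 0, 4.3],
    [-0.8, 0, 4.2],
    [-0.9, 0, 4.2],
    [-0.9, 0, 4.2],
    [-0.9, 0, 4.2],
    [-0.8, 0, 4.3],
    [0, 0, 0]
  ]
}}

```text
time_s: 21.15
eef_pos: [0.464, -0.0841, 0.1217]
ee_rot: [-0.101, -0.162, 0.981, -0.017]
contact_force: [-3.1, 1.5, -3.3]
gripper_width: 0.324
grip_force: 59.5
```

Run:
```python
from h import *
state()
rows([(1.047,.2-.05*i) for i in range(5)])
```

```text
pos ang swing 1.0500792304297446 tool lift 0.2043824791440466 rad 0.15593546222672802 z 0.12168333290124259 F [-3.1028332   1.456989   -3.25837536] M [ 0.75108802 -0.28350628  0.10724778] t 21.15 q [ 0.25  0.25 -0.45  0.02 -1.08 -1.51]
{"jaw": [0, 0, 0, 0, 0], "slide": [[0.0003, -0.0005, 0.0004], [0.0012, 0.0, 0.0083], [0.0011, 0.0, 0.0083], [0.0012, 0.0, 0.0083], [0.0011, 0.0, 0.0082]], "angular": [[0.0, -0.3, 0.0], [0.0, -2.8, 0.0], [0.0, -2.9, 0.0], [0.0, -2.8, 0.0], [0.0, -2.9, 0.0]]}
```

>>> {"api": "drive_tool", "payload": {
  "jaw": [0, 0, 0],
  "slide": [
    [0, 0.0015, 0],
    [0, 0.0015, 0],
    [0, 0, 0]
  ],
  "angular": [
    [0, 0, 0],
    [0, 0, 0],
    [0, 0, 0]
  ]
}}

```text
time_s: 21.52
eef_pos: [0.4642, -0.0828, 0.1226]
ee_rot: [-0.1, -0.162, 0.981, -0.018]
contact_force: [0.5, -7.3, -4.5]
gripper_width: 0.329
grip_force: 59.7
```

Run:
```python
from h import *
state()
```

```text
pos ang swing 1.057343708943567 tool lift 0.20359364019207588 rad 0.15534668311932784 z 0.12262429114219778 F [ 0.46497378 -7.28504036 -4.49595745] M [-2.07507743 -1.21628119  0.61457457] t 21.525 q [ 0.26  0.24 -0.45  0.02 -1.08 -1.51]
```

The stop can be felt (7 N), so I'll lower into the lock notch.

>>> {"api": "drive_tool", "payload": {
  "jaw": [0, 0, 0, 0, 0, 0],
  "slide": [
    [0.0011, -0.001, 0.0083],
    [0.0012, -0.001, 0.0083],
    [0.0011, 0, 0.0083],
    [0.0012, 0, 0.0083],
    [0, 0, 0.001],
    [0, 0, 0]
  ],
  "angular": [
    [0, -2.9, 0],
    [0, -2.9, 0],
    [0, -2.9, 0],
    [0, -3, 0],
    [0, 0, 0],
    [0, 0, 0]
  ]
}}

```text
time_s: 22.28
eef_pos: [0.456, -0.0867, 0.0895]
ee_rot: [-0.0, -0.163, 0.987, -0.001]
contact_force: [-3.8, -0.7, 1.5]
gripper_width: 0.324
grip_force: 60.1
```

Run:
```python
from h import *
state()
```

```text
pos ang swing 1.050355998790436 tool lift 0.001166768522401684 rad 0.16437581929845838 z 0.08952025034313049 F [-3.81164982 -0.65932993  1.49427765] M [-0.11557013  1.16622492  0.19957848] t 22.275 q [ 0.24  0.16 -0.63  0.   -0.78 -1.49]
```

>>> {"api": "drive_tool", "payload": {
  "jaw": [0.45, 0.6, 0.65, 0.65, 0.65, 0.65, 0.65, 0.65],
  "slide": [
    [0, 0, 0],
    [0, 0, 0],
    [0, 0, 0],
    [0, 0, 0],
    [0, 0, -0.025],
    [0, 0, -0.04],
    [0, 0, -0.05],
    [0, 0, -0.05]
  ],
  "angular": [
    [0, 0, 0],
    [0, 0, 0],
    [0, 0, 0],
    [0, 0, 0],
    [0, 0, 0],
    [0, 0, 0],
    [0, 0, 0],
    [0, 0, 0]
  ]
}}

```text
time_s: 23.28
eef_pos: [0.4557, -0.0863, 0.2558]
ee_rot: [0.001, -0.163, 0.987, -0.001]
contact_force: [1.2, -0.3, -0.4]
gripper_width: 0.648
grip_force: 0.0
```

>>> {"api": "drive_tool", "payload": {
  "jaw": [0.65, 0.65, 0.65],
  "slide": [
    [0, 0, -0.02],
    [0, 0, 0],
    [0, 0, 0]
  ],
  "angular": [
    [0, 0, 0],
    [0, 0, 0],
    [0, 0, 0]
  ]
}}

```text
time_s: 23.65
eef_pos: [0.4554, -0.0861, 0.2732]
ee_rot: [-0.0, -0.163, 0.987, -0.001]
contact_force: [0.6, -0.0, -0.5]
gripper_width: 0.652
grip_force: 0.0
```

Run:
```python
from h import *
import pickle
s=observe();print(s["eef_pos"],s["contact_force"],s["gripper_width"],s["time_s"])
t=camera_params("top");s=camera_params("scene");c=camera_params("wrist")
im=capture("scene");cv2.imwrite("pics/s6.png",im[:,:,::-1]);cw=capture("wrist");cv2.imwrite("pics/w6.png",cw[:,:,::-1])
# darkest-blob search for the black knob near its expected place, in wrist and scene views
P=lev(1.047,0,.165,.038)[0]
for n,I,k,r in(("scene",im,s,22),("wrist",cw,c,40)):
    u=proj(P,k);x,y=u.round().astype(int);g=I[max(y-r,0):y+r,max(x-r,0):x+r].max(2)<45
    yy,xx=np.nonzero(g);print(n,u,"dark centroid",xx.mean()+max(x-r,0),yy.mean()+max(y-r,0),g.sum())
```

```text
[ 0.45537617 -0.08610612  0.27319338] [ 0.5578915  -0.01793037 -0.48217956] 0.652486366028306 23.65
scene [343.21101958 251.13462364] dark centroid nan nan 0
wrist [315.1860635  175.97070049] dark centroid 315.8739224137931 180.28879310344828 928<stdin>:10: RuntimeWarning: Mean of empty slice.
  ret = ret.dtype.type(ret / rcount)
```

The knob stands at the lock azimuth. It came down to its original grip height (0.0895 m against 0.0891 m) before I let go, and the arm is now clear.

```bash
python3 -c "
from workcell import *
print(finish_job())"
```

```text
the job is handed in; nothing more can be done
None
```

I loaded the blank in the fixture, swung the lever over and lowered it into the lock notch, and handed the job in at about 24 s; no verdict came back, and I didn't check by picture that the block ended against the fixed jaw.

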